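Shut the centrifuge lid and hold its recessed reset

ROBOT

A 6-joint arm with a two-finger parallel gripper is mounted at the origin on the work surface. World frame = base frame: x ahead of the robot, y to its left, z up, the work surface at z = 0. Lengths are in m, angles in rad, forces in N, time in s.
With the tool pointing down it reaches from about 0.275 to 0.775 m from the base axis. Payload 14.6 kg.
Tool frame: the origin (TCP) lies between the finger pads; the fingertips stand env.tcp_to_tips ahead of it and the grasp point (between the pads) lies 2 mm behind it (env.tcp_to_tips is the distance from the TCP to the fingertips, in m); z points along the fingers, y is the direction in which the jaws open and shut (so a half turn about z gives the same grasp; the last joint's range is limited). The gripper opens to 85 mm and grips with 20 to 120 N. Pads are 22 mm wide; open, the fingers measure 114 mm over their backs; the gripper's body (76 mm by 85 mm) begins 54 mm behind the grasp point. The pads swing forward as they close: fully open they stand 13 mm farther back than shut.
Start: joints at [-1.45, 0.263, -0.048, 1.259, 0, 1.415], TCP at [0.143, -0.505, 0.248] pointing down, gripper open.
Joint ranges: [-2.65, 2.65], [-0.89, 1.7], [-1.18, 1.37], [-2.13, 2.11], [-1.35, 1.29], [-3.14, 3.14]. Speed limits (rad/s): [1.89, 1.89, 2.57, 2.79, 3.14, 3.14].

INTERFACE

Orientations are given as a 3x3 rotation matrix whose columns are the frame's x, y, z axes.
In Python, from rig import env gives the robot as it stands.
- The arm moves only by the tool arm_command, never from a script. Its argument "moves" is a list of rows, each a list of 6 numbers: the shift along the tool's x, y, z in m, then the turn, a rotation vector about the tool's x, y, z in degrees. In form: [[tx, ty, tz, wx, wy, wz], ...]. A call has 1 to 10 rows; each row is the pose to reach, as a shift and turn from the pose commanded when the call began, along the tool's axes at that moment; what a row does not reach only later rows make up. A row lasts 1/10 s, in which the tool goes at most 50 mm and 8.59 degrees, less where a joint would pass 70% of its speed; a pose out of reach is approached as far as the arm can. A call with a gripper value outside its range is refused whole. "hand" is the opening, from 0 (shut) to 1 (fully open), set as the call begins (left out, the last holds). The fingers move at their own pace and stop on an object; "force" is the grip in N (left out, the last holds). Time passes only in rows, so rows that repeat a pose let the fingers close. It gives the time, the measured TCP pose, the force and the opening at its end, in the units of the state.
- env.state(): the state, without advancing time (a new reading comes with each control period).
- env.get_image(name): name is "scene" or "top" or "wrist"; returns the picture (400x640x3 uint8, blue, green, red); there is no depth.
- env.calibration(name): a dict with "fx", "fy", "cx", "cy" (pixels), "R" (3x3) and "t" (3): a world point X has camera coordinates R X + t. Camera axes: x right, y down, z forward; pixel columns grow to the right and rows downward; lengths in m; the calibration is good to about 2 mm. A picture is of the moment at which its call begins: read the wrist's pose just before it. calibration takes no time and is no camera call; for the wrist camera it gives the pose at the moment of the call.
- env.sign_off(): hands the job in, once; it reports no verdict.
The state is a dict: "t": time; "joints": joint angles; "dq": joint speeds; "effort": joint torques, N m; "tcp_pos": TCP position; "orientation": TCP orientation; "force": force on the tool from outside, world axes, zero at the start; "torque": the same for the moment, N m; "grip_width": finger opening in m.
Only numpy, scipy, OpenCV 4.12 (cv2) and the standard library are available. Lean on these libraries where they do the work, as an engineer would, in place of code of your own. Each camera call takes 0.05 s, during which the arm holds its last target. There are 200 camera calls.

TASK

The small bench centrifuge has tripped because its lid was left ajar: first press the lid fully shut, then take the reset pin from the tube rack, reach its steel tip down through the round hole in the control deck and push the recessed reset button fully in. Finish while still gripping the pin and holding the button down with it; do not let go, and leave the two sample tubes, the tip box and the bottle undisturbed.

Things in the scene. Friction and masses are not known exactly. Their poses are not given: they have to be found in the camera images.
- centrifuge: white bench centrifuge, fixed, 220 (x) x 260 (y) x 120 mm high without its lid; origin at the centre of its underside. The part at y -40 to +130 mm carries the grey hinged lid; the strip at y -130 to -40 mm is the white control deck, its top at z = 120 mm, with a flat black display at its -x end, three flat keys and the reset hole (the only hole)
- aperture (a point): centre of the mouth of the round reset hole, level with the deck's top (centrifuge frame x 35, y -85, z 120 mm). Hole 19 mm in diameter with a thin flat black rim, vertical, too small for the fingers; the white button, 15.6 mm in diameter, lies inside with its top 18 mm below the mouth. z up
- reset_button (a joint): travel of the reset button, 0 = out, 0.006 m = fully in (straight down). Sprung: it starts to move at about 1.2 N, reaches its stop at about 4.8 N, and comes back when released
- lid (a joint): hinge angle, 0 = fully shut, grows as the lid opens (starts 0.12 to 0.30 rad). The hinge runs along the centrifuge's y at its +x end (x 100, z 120 mm), so the edge at -x is the raised one. Stiff friction hinge: the lid stays where it is left; 1 to 3 N down on the tab moves it until it meets the body, a hard stop
- lid_tab (a point): centre of the top face of the lid's tab, which sticks out of the middle of the lid's free (-x) edge; tab 26 x 60 mm, 15 mm thick, grey, 199 mm from the hinge; moves with the lid. With the lid shut this point is at z = 136 mm, centrifuge frame x -99, y 45 mm
- rack: blue tube rack, fixed block 190 (x) x 55 (y) x 60 mm high, origin at the centre of its underside; three round holes 15 mm wide and 56 mm deep in a row along its x at x = -60, 0, +60 mm. The pin stands in one of them, the tubes in the other two, in any order
- pin: loose reset pin, 40 g, upright in a rack hole, the tallest thing there (top 136 mm above the bench). Steel rod 7 mm thick, 50 mm long; above it a round grey guard 24 mm wide, 4 mm thick, resting on the rack's top; then a square grey handle 14 x 14 mm up to 126 mm. Origin at the centre of the tip's end face; z from tip to handle; x, y square to the handle's faces, parallel to the rack's
- pin_grip (a point): middle of the pin's square handle, on its axis, 90 mm above the tip's end (handle runs from 54 to 126 mm); grip it across the rack's y so that the fingers stay clear of the tubes
- tube1: sample tube, bystander: glass, 13 mm wide with a round white 17 mm cap, 96 mm tall, its top 100 mm above the bench; origin at its bottom
- tube2: sample tube, bystander, same as tube1
- tip_box: bystander: clear box of yellow pipette tips, 85 x 120 x 65 mm, origin at the centre of its underside
- bottle: bystander: amber bottle, 56 mm wide, 110 mm tall, origin at the centre of its underside
Things that resemble listed ones, but are neither listed nor needed, are in the scene too. What is shaped like the pin but pink is not meant.

How it is judged:
By the outcome, as a careful person would: the job done as asked, in the order asked, and still so for the second after the job is handed in, while the arm keeps its last pose, push and grip.
It also fails if it takes over 48 s, if anything falls off the work surface, if the arm or the gripper's body presses on something with over 40 N, if the wrist force passes 120 N, or if a joint passes its speed limit or range.

## Working session

There is one attempt and no reset: what is moved stays moved. The work goes in short steps, Python scripts to look and compute and a tool call to move; the robot and the scene stay as the last step left them, time stands still between calls to the robot, and variables do not carry over. Pictures are saved under pics/ and viewed, about 8 in all and at most 12, crops included, and the job is handed in when it is done.

Besides the shell and the picture viewer there is one more tool, called by a JSON object that holds its "op" and its "data", one argument or row to a line. arm_command: Moves the arm, as the interface text tells. Its arguments: {"type":"object","properties":{"moves":{"type":"array"},"hand":{"type":"number"},"force":{"type":"number"}},"required":["moves"]}

```bash
mkdir -p pics; ls
python3 - <<'E'
from rig import env
import cv2
print(env.state(), env.tcp_to_tips)
for n in("scene","top"):
    cv2.imwrite(f"pics/{n}0.png",env.get_image(n)); c=env.calibration(n); print(n,c)
E
```

```text
pics
{'t': 0.0, 'joints': array([-1.45028411e+00,  2.63533784e-01, -4.88845020e-02,  1.25941465e+00,
       -7.79787802e-06,  1.41548523e+00]), 'dq': array([ 0.00147232,  0.00022083,  0.00013637, -0.00039471, -0.00104   ,
        0.00048794]), 'effort': array([-3.02627031e-04, -6.37604713e+01,  3.84569836e+01,  1.35183692e-02,
       -2.57605243e-04, -1.20783520e-05]), 'tcp_pos': array([ 0.14293646, -0.50492013,  0.24783871]), 'orientation': array([[ 9.62201312e-01,  2.72339159e-01, -1.32362704e-04],
       [ 2.72339149e-01, -9.62200775e-01,  1.02814909e-03],
       [ 1.52645761e-04, -1.02533395e-03, -9.99999463e-01]]), 'force': array([-0.16338555,  0.65352707,  0.00147729]), 'torque': array([ 0.00580354,  0.02222513, -0.02261091]), 'grip_width': 0.08573785204393726} 0.017
scene {'fx': 492.5805017238753, 'fy': 492.5805017238753, 'cx': 318.69061100885267, 'cy': 200.93323346169555, 'R': array([[ 0.87572098,  0.4827455 ,  0.00833929],
       [ 0.31696138, -0.56178089, -0.76415818],
       [-0.36420906,  0.67183258, -0.64497499]]), 't': array([-0.49948353, -0.09713604,  1.77042097])}
top {'fx': 469.260968992334, 'fy': 469.260968992334, 'cx': 318.01659150588404, 'cy': 197.98590990301085, 'R': array([[ 0.02017989, -0.9997586 ,  0.00868994],
       [-0.9937881 , -0.02100931, -0.10928782],
       [ 0.109444  , -0.00643054, -0.99397216]]), 't': array([-0.02509988,  0.57030866,  1.49654051])}
```

View pics/scene0.png

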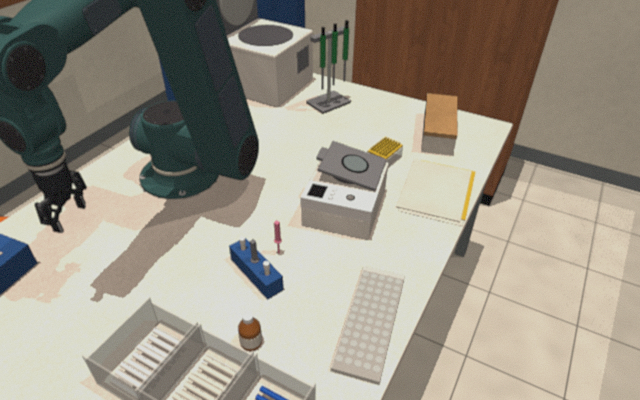

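View pics/top0.png

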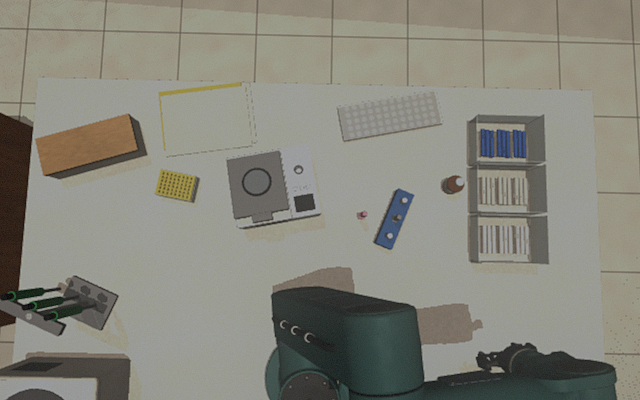

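The scene view shows the centrifuge at about (345,185), the blue rack at (256,268) and the pink decoy at (278,235). In the top view, the reset hole is near (298,170), the lid tab near (262,217) and the rack near (394,218). There are two pin candidates: the grey one in the middle rack hole (397,217), and the pink one standing alone at (362,215). The grey one fits the description. I'll confirm it in an enlarged crop.

Run:
```python
import cv2, numpy as np
im=cv2.imread("pics/top0.png")
a=cv2.resize(im[140:240,220:325],None,fx=5,fy=5,interpolation=cv2.INTER_CUBIC)
b=cv2.resize(im[180:255,350:420],None,fx=5,fy=5,interpolation=cv2.INTER_CUBIC)
s=cv2.imread("pics/scene0.png")[210:300,220:300]
s=cv2.resize(s,None,fx=4,fy=4,interpolation=cv2.INTER_CUBIC)
o=np.zeros((520,800,3),np.uint8)
o[:500,:525][:a.shape[0],:a.shape[1]]=a
o=np.zeros((600,800,3),np.uint8)
a=cv2.resize(im[140:240,220:325],(420,400),interpolation=cv2.INTER_CUBIC)
b=cv2.resize(im[180:255,350:420],(280,300),interpolation=cv2.INTER_CUBIC)
s=cv2.resize(s,(266,300))
o[:400,:420]=a; o[:300,430:710]=b; o[300:600,430:696]=s
cv2.imwrite("pics/crop1.png",o)
```

```text
(no output)
```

View pics/crop1.png

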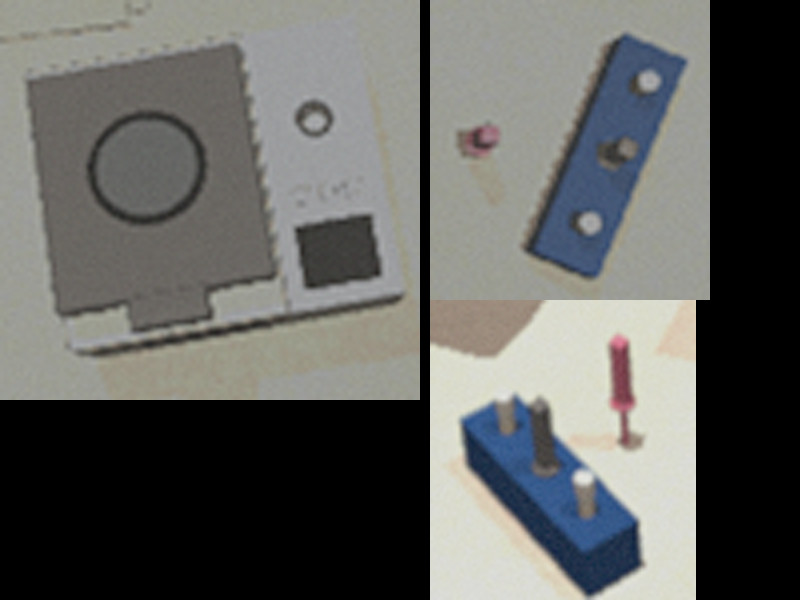

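The crop confirms it: the grey pin is in the middle hole of the rack, its handle top near (399,217), with white tube caps at (404.5,200) and (390,235.5). The pink one stands free and is the decoy. The hole is at (298.5,169.5) and the tab's centre at (263,218).

```bash
cat > h.py <<'E'
import numpy as np, cv2
from rig import env
def ray(c,u,v,z):
    C=-c["R"].T@c["t"]; d=c["R"].T@np.array([(u-c["cx"])/c["fx"],(v-c["cy"])/c["fy"],1])
    return C+d*(z-C[2])/d[2]
def proj(c,X):
    p=c["R"]@np.asarray(X)+c["t"]; return np.array([c["fx"]*p[0]/p[2]+c["cx"],c["fy"]*p[1]/p[2]+c["cy"]])
E
python3 - <<'E'
from h import *
np.set_printoptions(precision=4,suppress=True)
c=env.calibration("top"); P=lambda u,v,z:ray(c,u,v,z)
h=P(298.5,169.5,.12);d1=P(320.75,213.25,.12);d2=P(308.75,144.5,.12)
print("hole",h,"deck corners",d1,d2,"len",np.linalg.norm(d1-d2))
x=(d2-d1)/np.linalg.norm(d2-d1);print("yaw",np.degrees(np.arctan2(x[1],x[0])))
y=np.array([-x[1],x[0],0]); print("hole in cf from corner",(h-d1)@x-.11,(h-d1)@y-.13)
for a in(.1,.2,.3):
  t=P(263,218,.12+.199*np.sin(a)+.016*np.cos(a)); print(a,"tab",t,(t-h)@x+.035,(t-h)@y-.085, "pred x",.1-.199*np.cos(a)+.016*np.sin(a))
a=P(404.5,200,.1);b=P(389.75,235.5,.1);p=P(399,217,.136)
print("tubes",a,b,np.linalg.norm(a-b),"mid",(a+b)/2,"pin",p)
r=a-b;print("rack yaw",np.degrees(np.arctan2(r[1],r[0])))
for q in((398,188.75),(414,195.5),(392.5,249.25),(375,242.5)):print(P(*q,.06))
for z in (0,.03,.1):print("pink",P(364,213,z))
E
```

```text
hole [0.6481 0.0493 0.12  ] deck corners [ 0.5142 -0.022   0.12  ] [0.7273 0.0194 0.12  ] len 0.2171156005677204
yaw 11.000253390843199
hole in cf from corner 0.03500306107640129 -0.08556528660728624
0.1 tab [0.4937 0.1498 0.1558] -0.09734247104737179 0.043133449314623665 pred x -0.09640849422397789
0.2 tab [0.4925 0.1476 0.1752] -0.09898427546957725 0.041276858410463094 pred x -0.0918545396976861
0.3 tab [0.4912 0.1456 0.1941] -0.10057946031671886 0.039472986013969244 pred x -0.08538363802941415
tubes [ 0.5625 -0.2821  0.1   ] [ 0.4514 -0.2365  0.1   ] 0.1201253496484649 mid [ 0.507  -0.2593  0.1   ] pin [ 0.5065 -0.2586  0.136 ]
rack yaw -22.29889002294679
[ 0.6028 -0.2689  0.06  ]
[ 0.5821 -0.3203  0.06  ]
[ 0.4095 -0.2518  0.06  ]
[ 0.4297 -0.1963  0.06  ]
pink [ 0.5273 -0.1669  0.    ]
pink [ 0.5249 -0.1637  0.03  ]
pink [ 0.5193 -0.1564  0.1   ]
```

{"op": "arm_command", "data": {
  "moves": [
    [0.258,-0.268,0,0,0,-86],
    [0.258,-0.268,0,0,0,-86],
    [0.258,-0.268,0,0,0,-86],
    [0.258,-0.268,0,0,0,-86],
    [0.258,-0.268,0,0,0,-86],
    [0.258,-0.268,0,0,0,-86],
    [0.258,-0.268,0,0,0,-86],
    [0.258,-0.268,0,0,0,-86],
    [0.258,-0.268,0,0,0,-86],
    [0.258,-0.268,0,0,0,-86]
  ],
  "hand": 0
}}

```text
t: 1.1
tcp_pos: [0.3184, -0.1761, 0.2482]
orientation: [[-0.212, 0.977, -0.0], [0.977, 0.212, 0.0], [0.0, -0.0, -1.0]]
force: [-0.1, 0.2, -0.2]
grip_width: 0.0003
```

```bash
cat >> h.py <<'E'
def plan(pos,yaw):
    "move row that brings the TCP to pos with tool y at world angle yaw (deg), tool down"
    from scipy.spatial.transform import Rotation as Ro
    s=env.state(); R=s["orientation"]; a=np.radians(yaw)
    y=np.array([np.cos(a),np.sin(a),0]); z=np.array([0,0,-1.]); T=np.c_[np.cross(y,z),y,z]
    print("t",s["t"],"pos",s["tcp_pos"].round(4),"F",s["force"].round(2),"w",round(s["grip_width"],4),"j",s["joints"].round(2))
    print("row",(R.T@(np.array(pos)-s["tcp_pos"])).round(4),Ro.from_matrix(R.T@T).as_rotvec(degrees=True).round(2))
E
python3 -c "
from h import *
plan((.494,.151,.248),101)"
```

```text
t 1.1 pos [ 0.3184 -0.1761  0.2482] F [-0.09  0.25 -0.22] w 0.0003 j [-0.73 -0.01 -0.38  1.2  -0.    0.63]
row [2.825e-01 2.408e-01 2.000e-04] [-0.000e+00 -1.000e-02 -8.878e+01]
```

{"op": "arm_command", "data": {
  "moves": [
    [0.2825,0.241,0,0,0,-88.8],
    [0.2825,0.241,0,0,0,-88.8],
    [0.2825,0.241,0,0,0,-88.8],
    [0.2825,0.241,0,0,0,-88.8],
    [0.2825,0.241,0,0,0,-88.8],
    [0.2825,0.241,0,0,0,-88.8],
    [0.2825,0.241,0,0,0,-88.8],
    [0.2825,0.241,0,0,0,-88.8],
    [0.2825,0.241,0,0,0,-88.8],
    [0.2825,0.241,0,0,0,-88.8]
  ]
}}

```text
t: 2.1
tcp_pos: [0.4967, 0.1496, 0.2476]
orientation: [[-0.992, -0.129, -0.001], [-0.129, 0.992, -0.0], [0.001, -0.0, -1.0]]
force: [0.4, 0.4, 0.3]
grip_width: 0.0002
```

```bash
python3 -c "
from h import *
plan((.494,.151,.248),101)
"
```

```text
t 2.1 pos [0.4967 0.1496 0.2476] F [0.41 0.39 0.28] w 0.0002 j [ 0.14  0.25 -0.06  1.25 -0.    0.01]
row [ 0.0025  0.0018 -0.0004] [ 0.   -0.07 -3.61]
```

{"op": "arm_command", "data": {
  "moves": [
    [0.0025,0.002,0.015,0,0,-3.6],
    [0.0025,0.002,0.03,0,0,-3.6],
    [0.0025,0.002,0.038,0,0,-3.6],
    [0.0025,0.002,0.046,0,0,-3.6],
    [0.0025,0.002,0.054,0,0,-3.6],
    [0.0025,0.002,0.062,0,0,-3.6],
    [0.0025,0.002,0.07,0,0,-3.6],
    [0.0025,0.002,0.077,0,0,-3.6],
    [0.0025,0.002,0.083,0,0,-3.6],
    [0.0025,0.002,0.088,0,0,-3.6]
  ]
}}

```text
t: 3.1
tcp_pos: [0.4939, 0.1503, 0.1598]
orientation: [[-0.983, -0.183, -0.0], [-0.183, 0.983, -0.0], [0.0, -0.0, -1.0]]
force: [-1.2, 0.2, 2.2]
grip_width: 0.0
```

{"op": "arm_command", "data": {
  "moves": [
    [0,0,0.002,0,0,0],
    [0,0,0.004,0,0,0],
    [0,0,0.005,0,0,0],
    [0,0,0.006,0,0,0],
    [0,0,0.007,0,0,0],
    [0,0,0.007,0,0,0]
  ]
}}

```text
t: 3.7
tcp_pos: [0.494, 0.1503, 0.1532]
orientation: [[-0.983, -0.183, 0.0], [-0.183, 0.983, 0.0], [-0.0, -0.0, -1.0]]
force: [0.0, 0.3, 0.8]
grip_width: 0.0001
```

{"op": "arm_command", "data": {
  "moves": [
    [0,0,0.001,0,0,0],
    [0,0,0.001,0,0,0],
    [0,0,0.002,0,0,0],
    [0,0,0.002,0,0,0]
  ]
}}

```text
t: 4.1
tcp_pos: [0.4941, 0.1503, 0.1523]
orientation: [[-0.983, -0.183, 0.001], [-0.183, 0.983, 0.0], [-0.001, -0.0, -1.0]]
force: [-5.6, -1.2, 18.6]
grip_width: -0.0002
```

{"op": "arm_command", "data": {
  "moves": [
    [0,0,-0.03,0,0,0],
    [0,0,-0.075,0,0,0],
    [0,0,-0.098,0,0,0]
  ],
  "hand": 0
}}

```text
t: 4.4
tcp_pos: [0.4946, 0.1504, 0.2522]
orientation: [[-0.983, -0.183, 0.003], [-0.183, 0.983, 0.0], [-0.003, -0.0, -1.0]]
force: [0.6, -0.1, -0.5]
grip_width: 0.0004
```

```bash
python3 -c "
from h import *
plan((.5065,-.259,.25),67.7)
"
```

```text
t 4.4 pos [0.4946 0.1504 0.2522] F [ 0.61 -0.07 -0.54] w 0.0004 j [ 0.14  0.25 -0.06  1.26 -0.   -0.05]
row [ 0.0631 -0.4046  0.0021] [ 0.04  0.17 32.83]
```

{"op": "arm_command", "data": {
  "moves": [
    [0.063,-0.4045,0,0,0.2,32.8],
    [0.063,-0.4045,0,0,0.2,32.8],
    [0.063,-0.4045,0,0,0.2,32.8],
    [0.063,-0.4045,0,0,0.2,32.8],
    [0.063,-0.4045,0,0,0.2,32.8],
    [0.063,-0.4045,0,0,0.2,32.8],
    [0.063,-0.4045,0,0,0.2,32.8],
    [0.063,-0.4045,0,0,0.2,32.8],
    [0.063,-0.4045,0,0,0.2,32.8],
    [0.063,-0.4045,0,0,0.2,32.8]
  ],
  "hand": 1
}}

```text
t: 5.4
tcp_pos: [0.5058, -0.2604, 0.2487]
orientation: [[-0.924, 0.381, -0.004], [0.381, 0.924, 0.001], [0.004, -0.001, -1.0]]
force: [-0.8, 0.5, -0.6]
grip_width: 0.0855
```

Run:
```python
from h import *
plan((.5065,-.259,.098),67.7)
c=env.calibration("wrist"); w=env.get_image("wrist"); t=env.get_image("top")
cv2.imwrite("pics/top2.png",t)
o=np.zeros((400,1040,3),np.uint8); o[:,:640]=w
o[:,640:][:380,:399]=cv2.resize(t[140:240,220:325],(399,380),interpolation=cv2.INTER_CUBIC)
cv2.imwrite("pics/w2.png",cv2.resize(o,(800,308)) if 0 else w)
cv2.imwrite("pics/lid2.png",o[:,640:])
print("pin top proj",proj(c,(.5065,-.259,.136)),"tubes",proj(c,(.5625,-.2821,.1)),proj(c,(.4514,-.2365,.1)))
```

```text
t 5.4 pos [ 0.5058 -0.2604  0.2487] F [-0.75  0.47 -0.61] w 0.0855 j [-0.62  0.34  0.07  1.3  -0.   -0.23]
row [-0.0007  0.0016  0.1507] [-0.05 -0.22 -0.11]
pin top proj [317.93585509 202.29461657] tubes [317.98959379 246.78927218] [317.76067899 130.53365736]
```

View pics/w2.png

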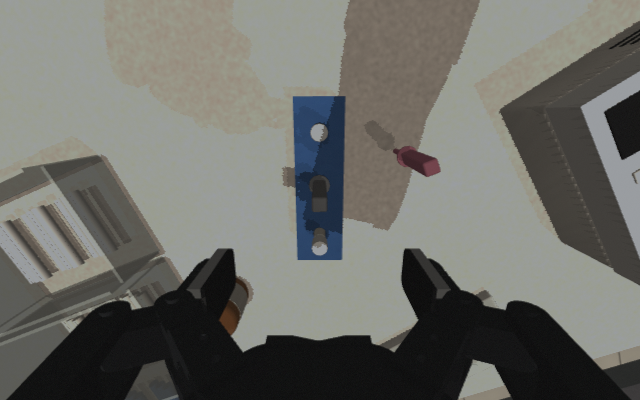

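View pics/lid2.png

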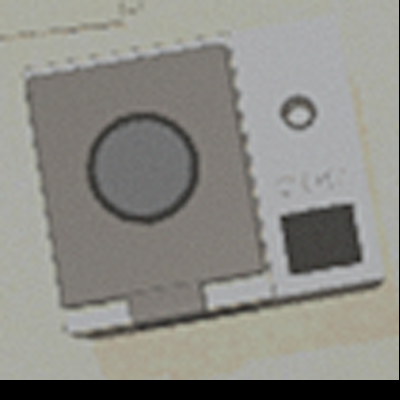

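The wrist view shows the pin's handle top near (319,201), where the prediction was (318,202), with the jaws straddling the rack. The top crop shows the lid lying flat, its tab drawn inward. Now I descend and grip.

{"op": "arm_command", "data": {
  "moves": [
    [-0.0005,0.0015,0.04,0,-0.2,0],
    [-0.0005,0.0015,0.08,0,-0.2,0],
    [-0.0005,0.0015,0.11,0,-0.2,0],
    [-0.0005,0.0015,0.13,0,-0.2,0],
    [-0.0005,0.0015,0.145,0,-0.2,0],
    [-0.0005,0.0015,0.1505,0,-0.2,0],
    [-0.0005,0.0015,0.1505,0,-0.2,0]
  ]
}}

```text
t: 6.2
tcp_pos: [0.5065, -0.2564, 0.0988]
orientation: [[-0.926, 0.378, -0.001], [0.378, 0.926, -0.001], [0.0, -0.001, -1.0]]
force: [-0.3, -0.1, 0.5]
grip_width: 0.0854
```

{"op": "arm_command", "data": {
  "moves": [
    [0,0,0,0,0,0],
    [0,0,0,0,0,0],
    [0,0,0,0,0,0],
    [0,0,0,0,0,0],
    [0,0,0,0,0,0],
    [0,0,0,0,0,0],
    [0,0,0,0,0,0],
    [0,0,0,0,0,0]
  ],
  "hand": 0,
  "force": 60
}}

```text
t: 7.0
tcp_pos: [0.5065, -0.2577, 0.0988]
orientation: [[-0.925, 0.379, -0.0], [0.379, 0.925, -0.001], [-0.0, -0.001, -1.0]]
force: [0.1, 0.1, 0.2]
grip_width: 0.0131
```

{"op": "arm_command", "data": {
  "moves": [
    [0,0,-0.01,0,0,0],
    [0,0,-0.03,0,0,0],
    [0,0,-0.06,0,0,0],
    [0,0,-0.09,0,0,0],
    [0,0,-0.12,0,0,0],
    [0,0,-0.15,0,0,0],
    [0,0,-0.17,0,0,0],
    [0,0,-0.172,0,0,0]
  ]
}}

```text
t: 7.8
tcp_pos: [0.5071, -0.2579, 0.2739]
orientation: [[-0.925, 0.379, 0.003], [0.379, 0.925, -0.003], [-0.004, -0.002, -1.0]]
force: [0.2, 0.1, -0.3]
grip_width: 0.0131
```

```bash
python3 -c "
from h import *
plan((.6481,.0493,.27),67.7)
"
```

```text
t 7.8 pos [ 0.5071 -0.2579  0.2739] F [ 0.16  0.05 -0.25] w 0.0131 j [-0.61  0.33  0.12  1.36 -0.   -0.22]
row [-0.014   0.3377  0.0033] [-0.11  0.25  0.04]
```

{"op": "arm_command", "data": {
  "moves": [
    [-0.014,0.3375,0.003,0,0.2,0],
    [-0.014,0.3375,0.003,0,0.2,0],
    [-0.014,0.3375,0.003,0,0.2,0],
    [-0.014,0.3375,0.003,0,0.2,0],
    [-0.014,0.3375,0.003,0,0.2,0],
    [-0.014,0.3375,0.003,0,0.2,0],
    [-0.014,0.3375,0.003,0,0.2,0],
    [-0.014,0.3375,0.003,0,0.2,0],
    [-0.014,0.3375,0.003,0,0.2,0],
    [-0.014,0.3375,0.003,0,0.2,0]
  ]
}}

```text
t: 8.8
tcp_pos: [0.647, 0.0488, 0.2673]
orientation: [[-0.925, 0.38, -0.004], [0.38, 0.925, 0.0], [0.004, -0.001, -1.0]]
force: [0.1, -0.3, -0.2]
grip_width: 0.0129
```

Run:
```python
from h import *
np.set_printoptions(precision=4,suppress=True)
plan((.6481,.0493,.213),67.7)
s=env.state();c=env.calibration("wrist"); w=env.get_image("wrist")
cv2.imwrite("pics/w3.png",w)
p,R=s["tcp_pos"],s["orientation"]
print("tip",proj(c,p+R@[0,0,.0888]),"guard",proj(c,p+R@[0,0,.0388]),"hole",proj(c,(.6481,.0493,.12)),"cam",-c["R"].T@c["t"])
```

```text
t 8.8 pos [0.647  0.0488 0.2673] F [ 0.14 -0.26 -0.16] w 0.0129 j [-0.05  0.49  0.36  1.44  0.    0.34]
row [-0.0011  0.001   0.0543] [-0.07 -0.22 -0.  ]
tip [315.8889 210.5678] guard [315.2881 236.536 ] hole [317.4479 192.7086] cam [0.5795 0.0786 0.3933]
```

View pics/w3.png

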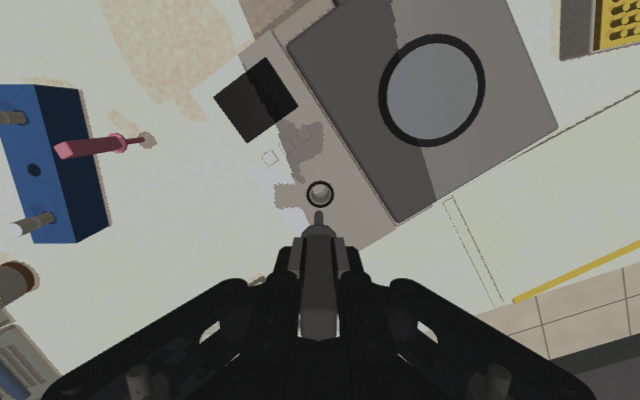

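The wrist view shows the pin gripped upright, with its tip near (319,212). The hole's ring is at (320,194), against predictions of (316,210.5) and (317.5,192.7), so both share roughly the same calibration offset. I'll take a closer crop for accuracy.

```bash
python3 -c "
import cv2
im=cv2.imread('pics/w3.png')[170:250,280:360]
cv2.imwrite('pics/w3c.png',cv2.resize(im,None,fx=7,fy=7,interpolation=cv2.INTER_CUBIC))"
```

```text
(no output)
```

View pics/w3c.png

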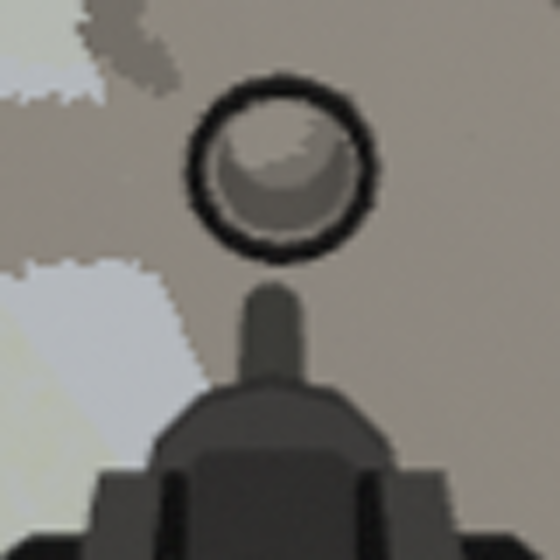

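Run:
```python
from h import *
np.set_printoptions(precision=4,suppress=True)
c=env.calibration("wrist"); s=env.state(); R=s["orientation"]
h=ray(c,320.3,194.1,.12)
print(c["fx"],h)
for v in (212.5,213.5,214.5):
    t=ray(c,318.7,v,s["tcp_pos"][2]-.0888); print(v,t,"tool-frame shift",R.T@(h-t))
print("top-based",R.T@(np.array([.6481,.0493,.12])-s["tcp_pos"]))
```

```text
284.17396750497164 [0.6506 0.0511 0.12  ]
212.5 [0.649  0.05   0.1787] tool-frame shift [-0.0013  0.0017  0.0587]
213.5 [0.6498 0.0497 0.1787] tool-frame shift [-0.0004  0.0017  0.0587]
214.5 [0.6506 0.0493 0.1787] tool-frame shift [0.0004 0.0017 0.0587]
top-based [-0.0012  0.0014  0.1475]
```

{"op": "arm_command", "data": {
  "moves": [
    [-0.0005,0.0015,0.02,0,-0.2,0],
    [-0.0005,0.0015,0.035,0,-0.2,0],
    [-0.0005,0.0015,0.047,0,-0.2,0],
    [-0.0005,0.0015,0.053,0,-0.2,0],
    [-0.0005,0.0015,0.058,0,-0.2,0],
    [-0.0005,0.0015,0.063,0,-0.2,0],
    [-0.0005,0.0015,0.067,0,-0.2,0],
    [-0.0005,0.0015,0.071,0,-0.2,0],
    [-0.0005,0.0015,0.072,0,-0.2,0]
  ]
}}

```text
t: 9.75
tcp_pos: [0.648, 0.0508, 0.1951]
orientation: [[-0.925, 0.379, -0.0], [0.379, 0.925, -0.001], [0.0, -0.001, -1.0]]
force: [0.3, 0.2, 0.6]
grip_width: 0.0128
```

Run:
```python
from h import *
plan((.6481,.0493,.185),67.7)
w=env.get_image("wrist")[150:260,260:380]
cv2.imwrite("pics/w4.png",cv2.resize(w,None,fx=5,fy=5,interpolation=cv2.INTER_CUBIC))
```

```text
t 9.75 pos [0.648  0.0508 0.1951] F [0.3  0.23 0.56] w 0.0128 j [-0.05  0.5   0.18  1.25 -0.    0.34]
row [-0.0006 -0.0013  0.0101] [-0.06 -0.01  0.04]
```

View pics/w4.png

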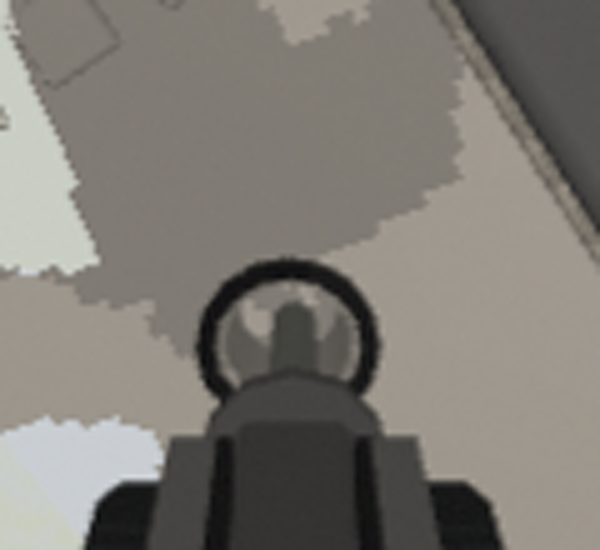

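The rod is inside the ring and centred sideways (rod at x≈294, ring at x≈290 in the crop). Now I push down.

{"op": "arm_command", "data": {
  "moves": [
    [0,0,0.002,0,0,0],
    [0,0,0.004,0,0,0],
    [0,0,0.006,0,0,0],
    [0,0,0.0075,0,0,0],
    [0,0,0.0075,0,0,0]
  ]
}}

```text
t: 10.3
tcp_pos: [0.6482, 0.0508, 0.188]
orientation: [[-0.925, 0.379, 0.0], [0.379, 0.925, -0.001], [-0.0, -0.001, -1.0]]
force: [-0.4, -0.3, 2.4]
grip_width: 0.0128
```

{"op": "arm_command", "data": {
  "moves": [
    [0,0,0.001,0,0,0],
    [0,0,0.002,0,0,0],
    [0,0,0.003,0,0,0],
    [0,0,0.003,0,0,0]
  ]
}}

```text
t: 10.7
tcp_pos: [0.6482, 0.0507, 0.185]
orientation: [[-0.925, 0.379, 0.0], [0.379, 0.925, -0.001], [-0.0, -0.001, -1.0]]
force: [0.9, 0.0, 4.6]
grip_width: 0.0134
```

Both readings match the spring: 2.4 N part-way down and 4.6 N near the stop. I'll press a little further against the stop.

{"op": "arm_command", "data": {
  "moves": [
    [0,0,0.001,0,0,0],
    [0,0,0.001,0,0,0],
    [0,0,0.0015,0,0,0],
    [0,0,0.0015,0,0,0]
  ]
}}

```text
t: 11.1
tcp_pos: [0.6484, 0.0507, 0.1844]
orientation: [[-0.925, 0.379, 0.001], [0.379, 0.925, -0.001], [-0.002, -0.001, -1.0]]
force: [-2.0, 0.5, 13.0]
grip_width: 0.0134
```

{"op": "arm_command", "data": {
  "moves": [
    [0,0,0,0,0,0],
    [0,0,0,0,0,0],
    [0,0,0,0,0,0],
    [0,0,0,0,0,0],
    [0,0,0,0,0,0]
  ]
}}

```text
t: 11.6
tcp_pos: [0.6484, 0.0507, 0.1844]
orientation: [[-0.925, 0.379, 0.001], [0.379, 0.925, -0.001], [-0.002, -0.001, -1.0]]
force: [-1.7, -0.4, 12.6]
grip_width: 0.0132
```

Run:
```python
from h import *
s=env.get_image("scene")
cv2.imwrite("pics/s5.png",cv2.resize(s[120:360,200:480],None,fx=2.4,fy=2.4,interpolation=cv2.INTER_CUBIC))
```

```text
(no output)
```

View pics/s5.png

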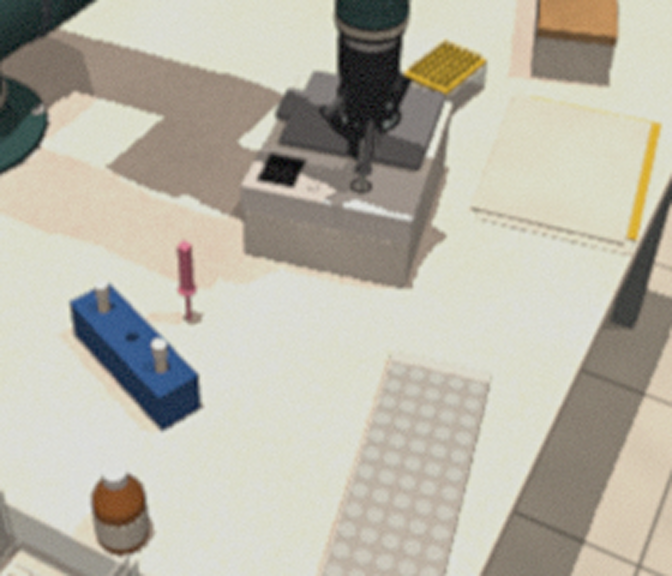

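The tubes, bottle and tip box are in place, the pin is in the hole, and the pink decoy hasn't moved. I'll check the lid numerically against the shut pose.

```bash
python3 - <<'E'
from h import *
a=np.radians(11);Rz=np.array([[np.cos(a),-np.sin(a),0],[np.sin(a),np.cos(a),0],[0,0,1]])
o=np.array([.6485,.0500,.12])-Rz@[.035,-.085,.12]
for n,f in (("scene",lambda p:(p-[200,120])*2.4),("top",lambda p:(p-[220,140])*3.8)):
  c=env.calibration(n)
  for th in(0,.05,.1,.2):
    r=[]
    for x,y,z in((-.212,.015,.016),(-.212,.075,.016),(-.186,-.038,.016)):
      q=np.array([.1+x*np.cos(th)+z*np.sin(th),y,.12-x*np.sin(th)+z*np.cos(th)])
      r.append(f(proj(c,o+Rz@q)).round(0))
    print(n,th,*r)
E
python3 -c "
import cv2
s=cv2.imread('pics/s5.png')[60:210,230:460]
cv2.imwrite('pics/s5c.png',cv2.resize(s,None,fx=3,fy=3))"
```

```text
scene 0 [273. 109.] [287.  84.] [279. 135.]
scene 0.05 [274. 102.] [288.  78.] [280. 130.]
scene 0.1 [275.  96.] [289.  72.] [281. 124.]
scene 0.2 [279.  84.] [292.  60.] [285. 113.]
top 0 [203. 310.] [128. 323.] [264. 266.]
top 0.05 [202. 308.] [126. 321.] [263. 264.]
top 0.1 [200. 305.] [124. 318.] [262. 261.]
top 0.2 [197. 297.] [120. 310.] [260. 253.]
```

View pics/s5c.png

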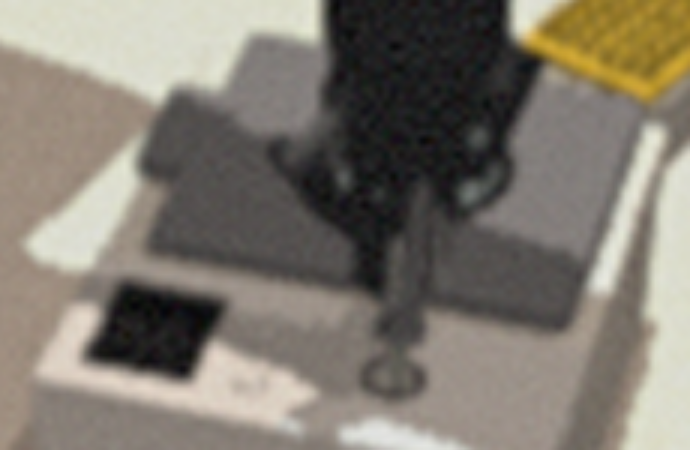

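The tab's corners in the scene crop, at about (278,107) and (290,91), match the shut prediction (273,109) and (287,84) better than any open angle. In the top view they fit angle 0 as well. Handing in.

```bash
python3 -c "
from rig import env
s=env.state();print(s['t'],s['tcp_pos'],s['force'],s['grip_width']);print(env.sign_off())"
```

```text
11.65 [0.64838064 0.05071335 0.18438994] [-2.205573    0.57215733 13.50706413] 0.013249660485285076
the job is handed in; nothing more can be done
None
```

I pressed the lid shut first, then took the grey pin from the rack's middle hole and pushed the reset button to its stop. I handed the job in at 11.65 s, with the pin still gripped and holding the button down.

- **Lid:** it met the hard stop with 18.6 N at the expected height. The tab's corners in the later top and scene pictures match the shut position to within a few pixels.
- **Button:** the push rose through 2.4 N and 4.6 N to about 13 N at the stop, with the pin's tip at about z = 95.5 mm (96 mm expected).
- **Grip:** the finger opening reads 13.2 mm on the 14 mm handle and stayed steady throughout.
- **Bystanders:** in the last scene picture the tubes, bottle, tip box and pink decoy look undisturbed. I judged this by eye only.
- **Disagreement:** the wrist camera placed the hole about 3 mm from where the top camera did. The pin's tip was off by about the same amount, so it cancelled out for the insertion.

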